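# Set and lock the stop of the soap carton gauge

## Robot

A 6-joint arm with a two-finger parallel gripper is mounted at the origin on a cart in front of the work surface, level with it; the furniture and walls round the work are solid. World frame = base frame: x ahead of the robot, y to its left, z up, the work surface at z = 0. Lengths are in m, angles in degrees, forces in N, time in s.
With the tool pointing down it reaches from about 0.35 to 0.875 m from the base axis. Payload 4.2 kg.
Tool frame: the origin (TCP) lies between the finger pads; the fingertips stand 8 mm ahead of it and the grasp point (between the pads) lies 11 mm behind it; z points along the fingers, y is the line along which they close (so a half turn about z gives the same grasp; the last joint's range is limited). The gripper opens to 87 mm and grips with 3 to 60 N. Pads are 19 mm wide; open, the fingers measure 117 mm over their backs; the gripper's body (75 mm by 190 mm) begins 51 mm behind the grasp point.
Start: joints at [-51.646, 22.042, 0.453, 0, -68.411, -14.817], TCP at [0.25, -0.573, 0.231] pointing down, gripper open.
Joint ranges: [-179.83, 179.83], [-69.29, 118.12], [-61.27, 80.66], [-181.25, 117.63], [-171.15, -9.14], [-177.46, 177.46]. Speed limits (degrees/s): [159.86, 159.86, 180, 180, 180, 180].

## Interface

Orientations are given as a 3x3 rotation matrix whose columns are the frame's x, y, z axes.
In Python, from station import sense, capture, camera_model, finish_job, find_in gives the robot as it stands. The module is installed in compiled form; this text tells all that it offers.
- The arm moves only by the tool arm_command, never from a script. Its argument "motion" is a list of rows, each a list of 7 numbers: the finger opening in mm, from 0 to 87, then the shift along the tool's x, y, z in mm, then the turn, a rotation vector about the tool's x, y, z in rad. In form: [[jaw, dx, dy, dz, rx, ry, rz], ...]. A call has 1 to 8 rows; each row shifts and turns the commanded pose from where the row before left it, along the tool's axes as they then stand; what a row does not reach is not made up. A row lasts 1/10 s, in which the tool goes at most 50 mm and 8.59 degrees, less where a joint would pass 70% of its speed; a pose out of reach is approached as far as the arm can. A call with a gripper value outside its range is refused whole. The fingers move at their own pace and stop on an object; the grip force is fixed at half the most. Time passes only in rows, so rows that do not move let the fingers close. It gives the time, the measured TCP pose, the force, the opening and the grip force at its end, in the units of the state.
- sense(): the state, without advancing time (a new reading comes with each control period).
- capture(name): name is "scene" or "side" or "wrist"; returns the picture (400x640x3 uint8, red, green, blue); there is no depth.
- camera_model(name): a dict with "fx", "fy", "cx", "cy" (pixels), "R" (3x3) and "t" (3): a world point X has camera coordinates R X + t. Camera axes: x right, y down, z forward; pixel columns grow to the right and rows downward; lengths in m; the calibration is good to about 2 mm. A picture is of the moment at which its call begins: read the wrist's pose just before it. camera_model takes no time and is no camera call; for the wrist camera it gives the pose at the moment of the call.
- finish_job(): hands the job in; it is judged then, once.
Trained networks look in the newest picture that a camera, given by its name, has taken for a name from the list of things; names that differ only in an ending like _2 or _b are one class to them, and where a whole thing is asked for, a point or a joint stands for the part that bears it (a point fixed in the world has none). Each returns a list of dicts, best first, with "p" (0 to 1); they miss things now and then, are a little off and sometimes report something else, mostly with a low value. They report only what shows in the picture. A call takes as long as a camera call. They do not tell look-alikes from the thing itself.
- find_in(target, camera): "location" ([row, column] in pixels, amid what is visible of it).
The state is a dict: "time_s": time; "joints": joint angles; "joint_velocities": joint speeds; "effort": joint torques, N m; "tcp_pos": TCP position; "ee_rot": TCP orientation; "wrist_force": force on the tool from outside, world axes, zero at the start; "moment": the same for the moment, N m; "gripper_width": opening from 0.0 (shut) to 1.0 (fully open); "gripper_force": force on a finger pad.
Only numpy, scipy, OpenCV 4.12 (cv2) and the standard library are available. Lean on these libraries where they do the work, as an engineer would, in place of code of your own. Each camera call takes 0.05 s, during which the arm holds its last target. There are 200 camera calls.

## Task

Two wooden sizing gauges of the same make stand on the counter; work on the one in which the soap carton lies. Slide its stop along the rail until the carton sits snug between the stop and the gauge's fixed end, then turn the clamp knob on the stop clockwise as far as it goes to lock it. Leave the other gauge, the one with the ink pad, as it is.

Things in the scene. Friction and masses are not known exactly. Their poses are not given: they have to be found in the camera images.
- soap_gauge: Gauge with the soap carton: light wood board 124 x 260 x 12 mm, fixed. Origin: centre below; x across (away from the robot), y along it, z up. Aluminium rail along y at x = -32 mm, top at z = 22 mm. Fixed end: dark block at the +y end (robot's left), inner face y = +118 mm, top z = 42 mm. 22 mm high lip on the far edge. A steel stop carriage with an arm across the board rides on the rail.
- soap_stop (a joint): Travel (m) of that gauge's stop, growing toward the fixed end, 0 to 0.16, starts 0.01 to 0.07; 0.119 when the carton is snug. Knob axis at x = -32, y = -105 mm + travel in soap_gauge. Carriage 40 x 44 mm, top z = 44.5 mm; the arm's pushing face is 22 mm to +y of the knob axis, top z = 40 mm, reaching x = +49 mm. Loose, it slides with 1 to 2 N; knob home, it is clamped.
- soap_knob (a joint): Angle (rad) of that gauge's clamp knob: 0 loose, grows clockwise seen from above, hard stop at 1.40 (80 degrees), locked. Starts at 0 to 0.2. It bites on the rail from 0.6 on; turning takes about 0.12 N m, up to 0.2 N m at the end; it stays where it is left.
- soap_knob_grip (a point): Grip point on the axis of that knob, 70.5 mm above the counter. The knob is a black wing on the stop carriage, 46 mm long, 12 mm thick, from 54.5 to 84.5 mm above the counter. Its x axis: the wing's length; its y axis: its thickness, across which to pinch. At angle 0 the wing lies across the rail (along x of soap_gauge). It travels with the stop and turns with the knob.
- soap_carton: The pale grey, nearly white soap carton, 52 x 82 x 28 mm, lying loose on the board of soap_gauge, its 82 mm length along the gauge's y, 2 to 6 mm short of the fixed end at the start. Origin: centre of its underside, 12 mm above the counter. About 0.11 kg.
- ink_knob_grip (a point): Grip point of the knob of the other gauge (identical in make, holding the dark blue tin ink pad, 57 x 87 x 18 mm). Leave it alone.
- ink_knob (a joint): Angle in rad of the other gauge's knob, starts at 0 to 0.2. Leave it alone.
Things that resemble listed ones, but are neither listed nor needed, are in the scene too. Leave any orange look-alike of the soap_carton alone.

How it is judged:
By the outcome, as a careful person would: the job done as asked, in the order asked, and still so for the second after the job is handed in, with the robot touching nothing.
It also fails if it takes over 38 s, if anything falls off the work surface, if the arm or the gripper's body presses on something with over 40 N, if the wrist force passes 120 N, or if a joint passes its speed limit or range.

## Working session

There is one attempt and no reset: what is moved stays moved. The work goes in short steps, Python scripts to look and compute and a tool call to move; the robot and the scene stay as the last step left them, time stands still between calls to the robot, and variables do not carry over. Pictures are saved under pics/ and viewed, at most 10 in all, crops included, and the job is handed in when it is done.

Besides the shell and the picture viewer there is one more tool, called in YAML: its name, and indented under it one key for each argument. arm_command: Moves the arm, as the interface text tells. Its arguments: {"type":"object","properties":{"motion":{"type":"array"}},"required":["motion"]}

```bash
mkdir -p pics
python3 - <<'E'
from station import *
import cv2,numpy as np
s=sense();print(s['time_s'],s['tcp_pos'],np.round(s['ee_rot'],3).tolist())
ims=[]
for c in ['scene','side']:
    im=capture(c);ims.append(im);cv2.imwrite(f'pics/{c}0.png',im[:,:,::-1])
    for t in ['soap_knob_grip','soap_carton','soap_gauge','soap_stop']:
        print(c,t,[(np.round(d['location']).tolist(),round(d['p'],2)) for d in find_in(t,c)])
    m=camera_model(c);print({k:np.round(v,3).tolist() for k,v in m.items()})
E
```

```text
0.0 [ 0.24939502 -0.57245652  0.22944478] [[-0.917, -0.399, -0.001], [-0.399, 0.917, 0.002], [0.0, 0.002, -1.0]]
scene soap_knob_grip [([186.0, 343.0], 0.68)]
scene soap_carton [([256.0, 453.0], 0.73), ([220.0, 391.0], 0.56)]
scene soap_gauge [([214.0, 356.0], 0.74)]
scene soap_stop [([196.0, 344.0], 0.95)]
{'fx': 502.793, 'fy': 502.793, 'cx': 320.775, 'cy': 192.063, 'R': [[-0.389, 0.921, -0.021], [0.518, 0.2, -0.832], [-0.762, -0.335, -0.555]], 't': [0.153, -0.211, 1.733]}
side soap_knob_grip [([209.0, 296.0], 0.42), ([203.0, 284.0], 0.33)]
side soap_carton [([166.0, 212.0], 0.93), ([187.0, 258.0], 0.78)]
side soap_gauge [([204.0, 280.0], 0.95)]
side soap_stop [([211.0, 296.0], 0.8)]
{'fx': 378.925, 'fy': 378.925, 'cx': 313.59, 'cy': 194.185, 'R': [[0.193, -0.981, -0.009], [-0.87, -0.167, -0.464], [0.454, 0.097, -0.886]], 't': [-0.048, 0.469, 0.999]}
```

View pics/scene0.png

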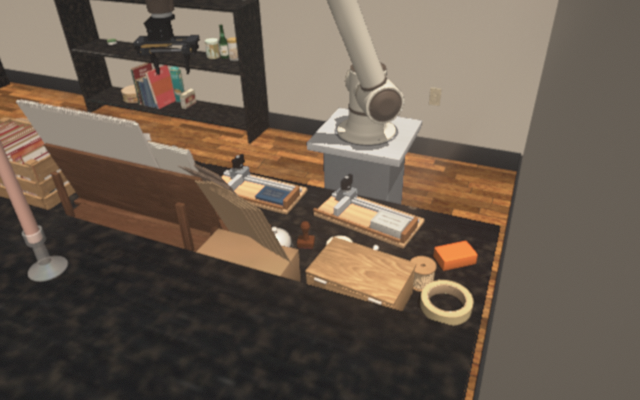

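View pics/side0.png

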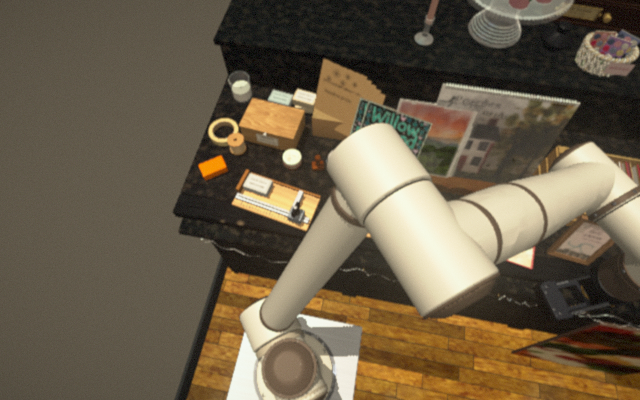

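The pale carton lies in the gauge at scene (row 214, col 356) / side (204, 280), with its knob at scene (186, 343). The orange look-alike is off the gauge, and the ink gauge is at scene (188, 262).

```bash
cat > h.py <<'E'
import numpy as np
from station import *
def ray(m,rc):
    R=np.array(m['R']);t=np.array(m['t'])
    d=R.T@np.array([(rc[1]-m['cx'])/m['fx'],(rc[0]-m['cy'])/m['fy'],1]);return -R.T@t,d
def onz(m,rc,z):
    o,d=ray(m,rc);return o+d*(z-o[2])/d[2]
def proj(m,X):
    c=np.array(m['R'])@X+np.array(m['t']);return m['fy']*c[1]/c[2]+m['cy'],m['fx']*c[0]/c[2]+m['cx']
E
python3 - <<'E'
from h import *
a,b=camera_model('scene'),camera_model('side')
print('knob',onz(a,(186,343),.07),onz(b,(209,296),.07))
print('carton',onz(a,(220,391),.035),onz(b,(187,258),.035))
print('orange',onz(a,(256,453),.02),onz(b,(166,212),.02))
for rc in [(181,244),(210,316),(229,320),(203,232)]:print('side corner',onz(b,rc,.01))
for rc in [(195,330),(212,316),(241,405),(218,423)]:print('scene corner',onz(a,rc,.01))
print('ink',onz(a,(165,238),.07))
w=camera_model('wrist');s=sense()
R=np.array(w['R']);E=np.array(s['ee_rot']);print('cam in tool',E.T@(-R.T@np.array(w['t'])-s['tcp_pos']),(R@E).round(3).tolist(),w['fx'],w['cx'],w['cy'])
E
```

```text
knob [0.45463419 0.09024967 0.07      ] [0.43358912 0.08957339 0.07      ]
carton [0.50636538 0.23740265 0.035     ] [0.50292489 0.23173424 0.035     ]
orange [0.56785175 0.40336568 0.02      ] [0.5593402  0.40914099 0.02      ]
side corner [0.52879372 0.29035785 0.01      ]
side corner [0.46951721 0.03527389 0.01      ]
side corner [0.40786512 0.01068101 0.01      ]
side corner [0.44280126 0.30581942 0.01      ]
scene corner [0.42391307 0.04034835 0.01      ]
scene corner [0.51141851 0.03590765 0.01      ]
scene corner [0.54308577 0.2846447  0.01      ]
scene corner [0.4357903 0.3033723 0.01     ]
ink [ 0.45917564 -0.22490181  0.07      ]
cam in tool [ 8.58710899e-02 -8.47807926e-05 -1.55235995e-01] [[-0.001, 1.0, 0.0], [-0.953, -0.001, -0.304], [-0.304, -0.001, 0.953]] 307.4902296494327 319.69959965106256 199.49832328118828
```

arm_command:
  motion:
    - [87, -30, 35.5, -4, 0, 0, 0]
    - [87, -30, 35.5, -4, 0, 0, 0]
    - [87, -30, 35.5, -4, 0, 0, 0]
    - [87, -30, 35.5, -4, 0, 0, 0]
    - [87, -30, 35.5, -4, 0, 0, 0]
    - [87, -30, 35.5, -4, 0, 0, 0]
    - [87, -30, 35.5, -4, 0, 0, 0]
    - [87, -30, 35.5, -4, 0, 0, 0]

```text
time_s: 1.3
tcp_pos: [0.3564, -0.2151, 0.2631]
ee_rot: [[-0.917, -0.399, 0.001], [-0.399, 0.917, -0.0], [-0.001, -0.001, -1.0]]
wrist_force: [0.6, -0.6, 0.4]
gripper_width: 1.0
gripper_force: 0.0
```

arm_command:
  motion:
    - [87, -30, 35.5, 0, 0, 0, 0]
    - [87, -30, 35.5, 0, 0, 0, 0]
    - [87, -30, 35.5, 0, 0, 0, 0]
    - [87, -30, 35.5, 0, 0, 0, 0]
    - [87, -30, 35.5, 0, 0, 0, 0]
    - [87, -30, 35.5, 0, 0, 0, 0]
    - [87, -30, 35.5, 0, 0, 0, 0]
    - [87, -30, 35.5, 0, 0, 0, 0]

```text
time_s: 2.1
tcp_pos: [0.463, 0.1415, 0.263]
ee_rot: [[-0.917, -0.4, 0.001], [-0.4, 0.917, 0.001], [-0.001, 0.0, -1.0]]
wrist_force: [1.5, -0.8, -0.4]
gripper_width: 0.998
gripper_force: 0.0
```

arm_command:
  motion:
    - [87, 0, 0, 0, 0, 0, -0.145]
    - [87, 0, 0, 0, 0, 0, -0.145]
    - [87, 0, 0, 0, 0, 0, -0.145]
    - [87, 0, 0, 0, 0, 0, -0.145]
    - [87, 0, 0, 0, 0, 0, -0.145]
    - [87, 0, 0, 0, 0, 0, -0.145]
    - [87, 0, 0, 0, 0, 0, -0.145]
    - [87, 0, 0, 0, 0, 0, -0.145]

```text
time_s: 2.9
tcp_pos: [0.4628, 0.1394, 0.2627]
ee_rot: [[0.006, -1.0, 0.0], [-1.0, -0.006, 0.0], [-0.0, -0.0, -1.0]]
wrist_force: [0.4, -0.1, 0.9]
gripper_width: 0.997
gripper_force: 0.0
```

arm_command:
  motion:
    - [87, 0, 0, 0, 0, 0, -0.145]
    - [87, 0, 0, 0, 0, 0, -0.145]
    - [87, 0, 0, 0, 0, 0, -0.145]
    - [87, 0, 0, 0, 0, 0, -0.145]
    - [87, 0, 0, 0, 0, 0, -0.145]
    - [87, 0, 0, 0, 0, 0, -0.145]
    - [87, 0, 0, 0, 0, 0, -0.145]
    - [87, 0, 0, 0, 0, 0, -0.145]

```text
time_s: 3.7
tcp_pos: [0.4628, 0.1394, 0.2627]
ee_rot: [[0.919, -0.394, 0.0], [-0.394, -0.919, 0.0], [0.0, -0.0, -1.0]]
wrist_force: [-0.0, 0.3, 0.3]
gripper_width: 0.994
gripper_force: 0.0
```

arm_command:
  motion:
    - [87, 0, 0, 0, 0, 0, -0.145]
    - [87, 0, 0, 0, 0, 0, -0.145]
    - [87, 0, 0, 0, 0, 0, 0]

```text
time_s: 4.0
tcp_pos: [0.4628, 0.1395, 0.2627]
ee_rot: [[0.993, -0.121, 0.0], [-0.121, -0.993, 0.0], [0.0, -0.0, -1.0]]
wrist_force: [-0.7, 0.8, 0.5]
gripper_width: 0.999
gripper_force: 0.0
```

Run:
```python
from h import *
import cv2
s=sense();print(s['time_s'],s['tcp_pos'],s['joints'],np.round(s['ee_rot'],3).tolist())
m=camera_model('wrist');im=capture('wrist');cv2.imwrite('pics/w1.png',im[:,:,::-1])
for t,z in [('soap_knob_grip',.07),('soap_carton',.03),('soap_gauge',.015),('soap_stop',.045)]:
    print(t,[(np.round(d['location']).tolist(),round(d['p'],2),onz(m,d['location'],z).round(4)) for d in find_in(t,'wrist')])
```

```text
4.0 [0.46282142 0.13945201 0.2627107 ] [ 3.60718516e+01  6.70970782e+00 -1.56489979e+01 -1.49870471e-03
 -6.76205289e+01  4.69926439e+01] [[0.993, -0.121, 0.0], [-0.121, -0.993, 0.0], [0.0, -0.0, -1.0]]
soap_knob_grip []
soap_carton [([138.0, 242.0], 0.8, array([0.5124, 0.2293, 0.03  ])), ([116.0, 103.0], 0.65, array([0.5599, 0.3923, 0.03  ]))]
soap_gauge [([163.0, 310.0], 0.72, array([0.4689, 0.1502, 0.015 ]))]
soap_stop [([180.0, 353.0], 0.96, array([0.4469, 0.0979, 0.045 ]))]
```

View pics/w1.png

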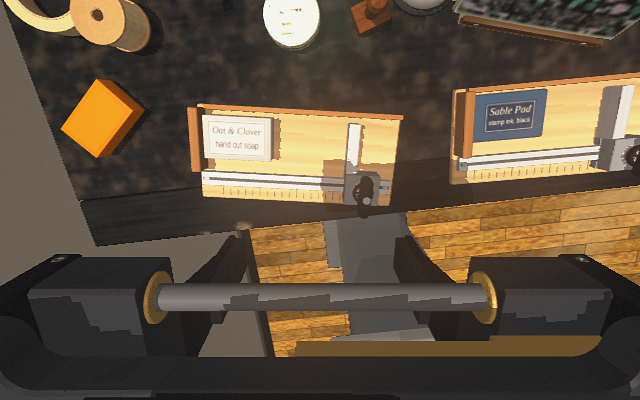

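The gauge spans cols 190–403, rows 104–207. The carton is at (138, 237), the stop arm at col ~354 and the knob wing at about (195, 365). I'll zoom in for precise edges.

Run:
```python
import cv2
im=cv2.imread('pics/w1.png')[95:220,185:415]
cv2.imwrite('pics/w1c.png',cv2.resize(im,None,fx=3.4,fy=3.4,interpolation=cv2.INTER_CUBIC))
```

```text
(no output)
```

View pics/w1c.png

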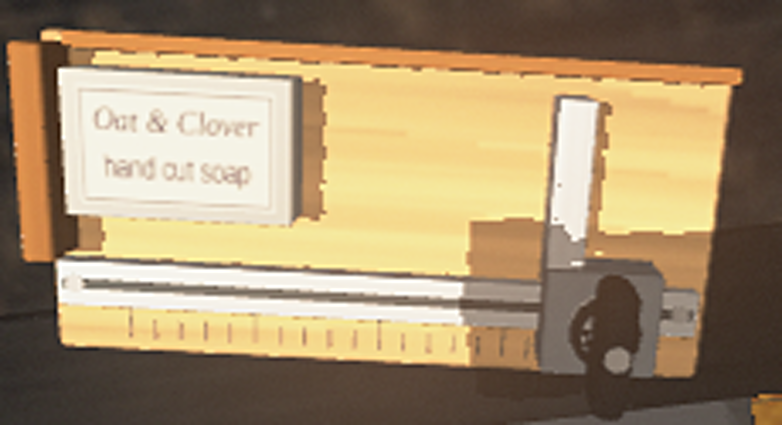

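```bash
cat > fit.py <<'E'
from h import *
from scipy.optimize import least_squares
m=camera_model('wrist')
P=[((742,70),(62,-130,22),0),((694,376),(-62,-130,12),0),((62,345),(-62,130,12),0),((45,30),(62,130,22),0),
((558,98),(49,-83,40),1),((660,265),(-12,-127,44.5),1)]
L=[((75,283),-32,22),((690,315),-32,22)]
def world(p,g):
    c,s=np.cos(p[2]),np.sin(p[2]);return np.array([p[0]+c*g[0]-s*g[1],p[1]+s*g[0]+c*g[1],g[2]])
pix=lambda uv:np.array([uv[1]/3.4+95-.35,uv[0]/3.4+185-.35])
def f(p):
    r=[]
    for uv,g,k in P:
        g=np.array(g)/1e3;g[1]+=k*p[3];r+=list(np.array(proj(m,world(p,g)))-pix(uv))
    for uv,x,z in L:
        X=onz(m,pix(uv),z/1e3);d=X[:2]-p[:2];r.append(800*(np.cos(p[2])*d[0]+np.sin(p[2])*d[1]-x/1e3))
    return r
q=least_squares(f,[.48,.16,-.1,.03],loss='soft_l1')
p=q.x;print(p.round(4),np.degrees(p[2]),np.round(f(p),1))
print('axis',world(p,[-.032,-.105+p[3],.0705]),proj(m,world(p,[-.032,-.105+p[3],.0845])))
for uv in [(58,70),(302,78),(295,225),(65,213)]:
    d=onz(m,pix(uv),.040)-[p[0],p[1],0];print('carton top',np.cos(p[2])*d[0]+np.sin(p[2])*d[1],-np.sin(p[2])*d[0]+np.cos(p[2])*d[1])
E
python3 fit.py
```

```text
[ 0.4778  0.1653 -0.1775  0.0231] -10.169998268026557 [-0.6  0.9  0.9  0.9  0.6 -0.3 -0.6 -4.6 -0.2 -0.8  3.2  0.8 -0.2 -0.2]
axis [0.43186258 0.09034093 0.0705    ] (np.float64(200.05480387315671), np.float64(364.8698567896455))
carton top 0.04894406646036785 0.11403434426240379
carton top 0.05081276681842109 0.029060556952314298
carton top -0.0012743406173227022 0.031209370594518792
carton top -0.0013410426038753913 0.11469405289535137
```

```bash
sed -i 's/((45,30),(62,130,22),0),/((45,30),(62,118,22),0),/; s/(-12,-127,44.5)/(-10,-125,44.5)/' fit.py; python3 fit.py
```

```text
[ 0.4782  0.1667 -0.1755  0.0207] -10.05572760604263 [-1.  -0.3  0.6  0.   0.6 -1.2 -0.1  4.  -0.4 -0.1  1.3  0.1 -0.1 -0.5]
axis [0.43199564 0.08935447 0.0705    ] (np.float64(199.84269904184208), np.float64(365.724287550763))
carton top 0.04903149673914716 0.11249912144032673
carton top 0.050730721831968535 0.027521776195064802
carton top -0.0013519964226659641 0.029774467984902603
carton top -0.001252196595830108 0.11325911728056966
```

arm_command:
  motion:
    - [87, -5, 10.6, 18, 0, 0, 0]
    - [87, -5, 10.6, 18, 0, 0, 0]
    - [87, -5, 10.6, 18, 0, 0, 0]
    - [87, -5, 10.6, 18, 0, 0, 0]
    - [87, -5, 10.6, 18, 0, 0, 0]
    - [87, 0, 0, 0, 0, 0, 0.12]
    - [87, 0, 0, 0, 0, 0, 0]

```text
time_s: 4.95
tcp_pos: [0.4314, 0.0895, 0.1723]
ee_rot: [[0.971, -0.24, -0.001], [-0.24, -0.971, -0.001], [-0.0, 0.001, -1.0]]
wrist_force: [0.5, 0.6, 0.3]
gripper_width: 0.998
gripper_force: 0.0
```

Run:
```python
from h import *
import cv2
s=sense();print(s['time_s'],s['tcp_pos'],np.round(s['ee_rot'],3).tolist())
m=camera_model('wrist');im=capture('wrist')
for t,z in [('soap_knob_grip',.07),('soap_stop',.045)]:
    print(t,[(np.round(d['location']).tolist(),round(d['p'],2),onz(m,d['location'],z).round(4)) for d in find_in(t,'wrist')])
r,c=map(int,proj(m,np.array([.432,.090,.0845])));print(r,c)
r0=max(r-110,0);c0=c-140
cv2.imwrite('pics/w2.png',cv2.resize(np.ascontiguousarray(im[r0:r0+200,c0:c0+266,::-1]),None,fx=3,fy=3,interpolation=cv2.INTER_CUBIC));print(r0,c0)
```

```text
4.95 [0.43144149 0.08950349 0.17226068] [[0.971, -0.24, -0.001], [-0.24, -0.971, -0.001], [-0.0, 0.001, -1.0]]
soap_knob_grip [([200.0, 316.0], 0.71, array([0.4322, 0.0913, 0.07  ]))]
soap_stop [([178.0, 307.0], 0.91, array([0.4476, 0.0967, 0.045 ]))]
204 317
94 177
```

View pics/w2.png

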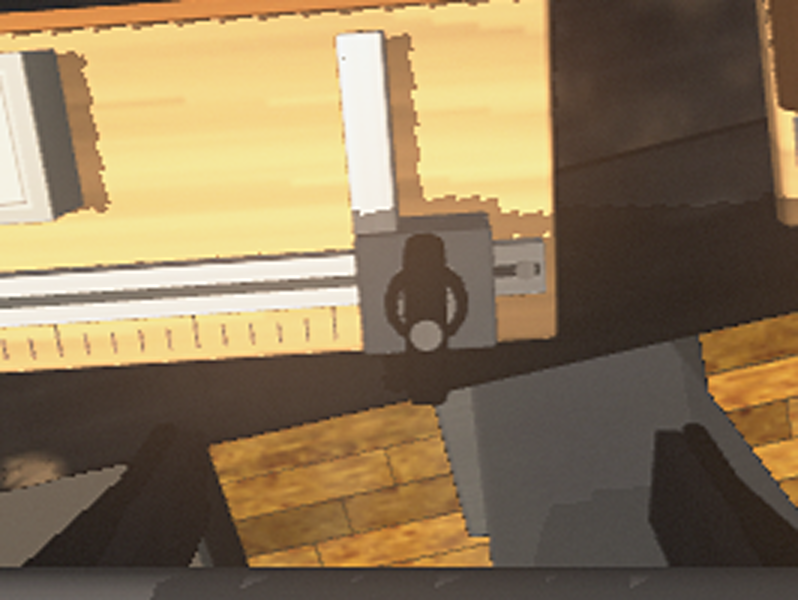

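The wing lies parallel to tool x, centred at crop (426, 325), so the gripper is aligned. Next: descend and pinch.

arm_command:
  motion:
    - [87, 0, 0, 25, 0, 0, 0]
    - [70, 0, 0, 25, 0, 0, 0]
    - [60, 0, 0, 25, 0, 0, 0]
    - [50, 0, 0, 22, 0, 0, 0]
    - [50, 0, 0, 15.5, 0, 0, 0]
    - [50, 0, 0, 0, 0, 0, 0]

```text
time_s: 5.7
tcp_pos: [0.4308, 0.0895, 0.0586]
ee_rot: [[0.971, -0.238, -0.003], [-0.238, -0.971, -0.002], [-0.003, 0.003, -1.0]]
wrist_force: [-0.5, -0.0, 0.8]
gripper_width: 0.641
gripper_force: 0.0
```

arm_command:
  motion:
    - [5, 0, 0, 0, 0, 0, 0]
    - [5, 0, 0, 0, 0, 0, 0]
    - [5, 0, 0, 0, 0, 0, 0]
    - [5, 0, 0, 0, 0, 0, 0]
    - [5, 0, 0, 0, 0, 0, 0]
    - [5, 0, 0, 0, 0, 0, 0]
    - [5, 0, 0, 0, 0, 0, 0]

```text
time_s: 6.4
tcp_pos: [0.4321, 0.0901, 0.0607]
ee_rot: [[0.971, -0.238, 0.001], [-0.238, -0.971, 0.001], [0.001, -0.001, -1.0]]
wrist_force: [-1.5, 1.2, 6.4]
gripper_width: 0.27
gripper_force: 30.0
```

Run:
```python
from h import *
s=sense();print(s['wrist_force'],s['moment'],s['gripper_width']*87,s['tcp_pos'])
```

```text
[-1.50205277  1.21273862  6.42785003] [ 0.17420828  0.47112268 -0.0389472 ] 23.486211526619442 [0.43211262 0.09013147 0.06069075]
```

The width reads 23.5 mm rather than 12 and the tool is being pushed up, so the fingertips probably hold the round collar under the wing. I'll open, raise and pinch again.

arm_command:
  motion:
    - [40, 0, 0, 0, 0, 0, 0]
    - [40, 0, 0, 0, 0, 0, 0]
    - [40, 0, 0, -6, 0, 0, 0]
    - [40, 0, 0, 0, 0, 0, 0]
    - [5, 0, 0, 0, 0, 0, 0]
    - [5, 0, 0, 0, 0, 0, 0]
    - [5, 0, 0, 0, 0, 0, 0]
    - [5, 0, 0, 0, 0, 0, 0]

```text
time_s: 7.2
tcp_pos: [0.4316, 0.0898, 0.066]
ee_rot: [[0.971, -0.239, -0.0], [-0.239, -0.971, -0.0], [-0.0, 0.0, -1.0]]
wrist_force: [0.4, -0.1, -0.5]
gripper_width: 0.182
gripper_force: 0.0
```

arm_command:
  motion:
    - [5, 0, 0, 0, 0, 0, 0]
    - [5, 0, 0, 0, 0, 0, 0]

```text
time_s: 7.4
tcp_pos: [0.4316, 0.0899, 0.066]
ee_rot: [[0.971, -0.238, -0.0], [-0.238, -0.971, -0.0], [-0.0, 0.0, -1.0]]
wrist_force: [0.3, 0.2, -0.2]
gripper_width: 0.134
gripper_force: 30.0
```

Run:
```python
from h import *
s=sense();print(s['wrist_force'],s['moment'],s['gripper_width']*87,s['tcp_pos'])
```

```text
[ 0.28327985  0.20828116 -0.21581539] [-0.01846684  0.08771845  0.07664934] 11.632538771911278 [0.43162458 0.08986397 0.06597697]
```

arm_command:
  motion:
    - [5, -0.6, -8, 0, 0, 0, 0]
    - [5, -0.6, -10, 0, 0, 0, 0]
    - [5, -0.6, -10, 0, 0, 0, 0]
    - [5, -0.6, -10, 0, 0, 0, 0]
    - [5, -0.6, -10, 0, 0, 0, 0]
    - [5, -0.6, -10, 0, 0, 0, 0]
    - [5, -0.6, -10, 0, 0, 0, 0]
    - [5, 0, 0, 0, 0, 0, 0]

```text
time_s: 8.2
tcp_pos: [0.4439, 0.1585, 0.066]
ee_rot: [[0.971, -0.237, 0.0], [-0.237, -0.971, 0.001], [-0.0, -0.001, -1.0]]
wrist_force: [-2.4, 0.4, -0.2]
gripper_width: 0.134
gripper_force: 30.0
```

Run:
```python
from h import *
s=sense();d=s['tcp_pos']-np.array([.43162,.08986,.066]);F=np.array(s['wrist_force']);E=np.array(s['ee_rot'])
print('dist',np.hypot(*d[:2]),'yaw',np.degrees(np.arctan2(-d[0],d[1])),'Ftool',E.T@F,'M',s['moment'])
```

```text
dist 0.06971007052974637 yaw -10.114326373888629 Ftool [-2.38570194  0.15055132  0.2086103 ] M [0.32400998 0.56247115 0.10705714]
```

arm_command:
  motion:
    - [5, -1.1, -10, 0, 0, 0, 0]
    - [5, -0.9, -8, 0, 0, 0, 0]
    - [5, 0, 0, 0, 0, 0, 0]

```text
time_s: 8.5
tcp_pos: [0.4469, 0.1762, 0.066]
ee_rot: [[0.971, -0.238, 0.001], [-0.238, -0.971, 0.001], [0.001, -0.002, -1.0]]
wrist_force: [2.0, 0.6, -3.1]
gripper_width: 0.136
gripper_force: 30.0
```

arm_command:
  motion:
    - [5, -0.2, -2, 0, 0, 0, 0]
    - [5, -0.2, -2, 0, 0, 0, 0]
    - [5, 0, 0, 0, 0, 0, 0]

```text
time_s: 8.8
tcp_pos: [0.4473, 0.1792, 0.066]
ee_rot: [[0.971, -0.238, 0.001], [-0.238, -0.971, 0.001], [0.001, -0.001, -1.0]]
wrist_force: [4.3, -0.7, -5.3]
gripper_width: 0.135
gripper_force: 30.0
```

```bash
cat > st.py <<'E'
from h import *
import cv2,sys
s=sense();d=s['tcp_pos']-np.array([.43162,.08986,.066]);F=np.array(s['wrist_force']);E=np.array(s['ee_rot'])
print('dist',np.hypot(*d[:2]),'Ftool',(E.T@F).round(2),'M',np.round(s['moment'],3))
m=camera_model('wrist');im=capture('wrist');cv2.imwrite('pics/%s.png'%sys.argv[1],im[:,:,::-1])
E
python3 st.py w3
```

```text
dist 0.09066996305192732 Ftool [ 4.36 -0.4   5.33] M [-0.254 -1.288  0.124]
```

View pics/w3.png

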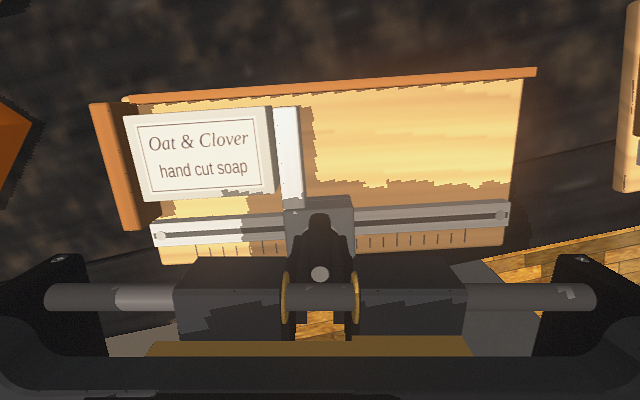

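The arm's pushing face is at the carton's right edge (col ~272), and the carton still has a few mm to the end block (col ~130).

arm_command:
  motion:
    - [5, 0.8, -2, 0, 0, 0, 0]
    - [5, -0.1, -2, 0, 0, 0, 0]
    - [5, 0, 0, 0, 0, 0, 0]

```text
time_s: 9.15
tcp_pos: [0.448, 0.1824, 0.066]
ee_rot: [[0.971, -0.239, -0.001], [-0.239, -0.971, -0.0], [-0.001, 0.001, -1.0]]
wrist_force: [1.6, -1.2, -3.5]
gripper_width: 0.138
gripper_force: 30.0
```

arm_command:
  motion:
    - [5, -0.1, -1, 0, 0, 0, 0]
    - [5, 0, 0, 0, 0, 0, 0]

```text
time_s: 9.35
tcp_pos: [0.4482, 0.1833, 0.066]
ee_rot: [[0.971, -0.238, -0.001], [-0.238, -0.971, -0.001], [-0.001, 0.001, -1.0]]
wrist_force: [1.8, -2.5, -3.5]
gripper_width: 0.137
gripper_force: 30.0
```

arm_command:
  motion:
    - [5, 0, -1, 0, 0, 0, 0]
    - [5, 0, 0, 0, 0, 0, 0]

```text
time_s: 9.55
tcp_pos: [0.4483, 0.1842, 0.066]
ee_rot: [[0.971, -0.239, -0.001], [-0.239, -0.971, -0.001], [-0.001, 0.001, -1.0]]
wrist_force: [1.5, -1.9, -1.8]
gripper_width: 0.138
gripper_force: 30.0
```

```bash
python3 st.py w4
```

```text
dist 0.0958115631932496 Ftool [1.89 1.52 1.76] M [-0.876 -0.255  0.142]
```

arm_command:
  motion:
    - [5, 0, -1, 0, 0, 0, 0]
    - [5, 0, 0, 0, 0, 0, 0]

```text
time_s: 9.8
tcp_pos: [0.4485, 0.1853, 0.066]
ee_rot: [[0.971, -0.239, -0.001], [-0.239, -0.971, -0.001], [-0.001, 0.001, -1.0]]
wrist_force: [-0.2, -1.2, -1.7]
gripper_width: 0.139
gripper_force: 30.0
```

arm_command:
  motion:
    - [5, 0, -1, 0, 0, 0, 0]
    - [5, 0, 0, 0, 0, 0, 0]

```text
time_s: 10.0
tcp_pos: [0.4488, 0.1863, 0.066]
ee_rot: [[0.971, -0.239, -0.001], [-0.239, -0.971, -0.0], [-0.001, 0.001, -1.0]]
wrist_force: [-1.2, -2.7, -0.1]
gripper_width: 0.139
gripper_force: 30.0
```

```bash
python3 st.py w5
```

```text
dist 0.09799028176230175 Ftool [-0.56  2.93  0.06] M [-0.757  0.407  0.082]
```

View pics/w5.png

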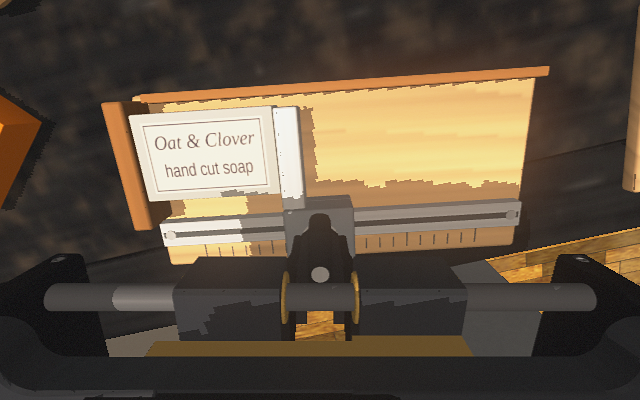

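The carton is now in contact with the arm and its left edge (col 128) is almost at the block. I'll keep nudging until the force rises.

arm_command:
  motion:
    - [5, -0.1, -0.6, 0, 0, 0, 0]
    - [5, 0, 0, 0, 0, 0, 0]

```text
time_s: 10.25
tcp_pos: [0.4489, 0.187, 0.066]
ee_rot: [[0.971, -0.239, -0.001], [-0.239, -0.971, -0.0], [-0.001, 0.0, -1.0]]
wrist_force: [-1.1, -1.8, 0.2]
gripper_width: 0.136
gripper_force: 30.0
```

arm_command:
  motion:
    - [5, -0.1, -0.6, 0, 0, 0, 0]
    - [5, 0, 0, 0, 0, 0, 0]

```text
time_s: 10.45
tcp_pos: [0.4489, 0.1872, 0.066]
ee_rot: [[0.971, -0.239, -0.001], [-0.239, -0.971, -0.001], [-0.001, 0.001, -1.0]]
wrist_force: [-1.6, -4.0, 0.9]
gripper_width: 0.139
gripper_force: 30.0
```

```bash
python3 st.py w6
```

```text
dist 0.09881493614941488 Ftool [-0.61  4.26 -0.94] M [-1.299  0.516  0.129]
```

arm_command:
  motion:
    - [5, 0, -0.8, 0, 0, 0, 0]
    - [5, 0, 0, 0, 0, 0, 0]

```text
time_s: 10.7
tcp_pos: [0.4489, 0.1872, 0.0659]
ee_rot: [[0.971, -0.239, -0.002], [-0.239, -0.971, -0.002], [-0.001, 0.003, -1.0]]
wrist_force: [-1.5, -7.4, 2.3]
gripper_width: 0.138
gripper_force: 30.0
```

```bash
python3 st.py w7
```

```text
dist 0.09890290794667322 Ftool [ 0.28  7.59 -2.28] M [-2.003  0.333  0.12 ]
```

Stalled at about 7 N, so the carton is snug. Now I'll turn the knob clockwise.

arm_command:
  motion:
    - [5, 0, 0, 0, 0, 0, 0.08]
    - [5, 0, 0, 0, 0, 0, 0.08]
    - [5, 0, 0, 0, 0, 0, 0.08]
    - [5, 0, 0, 0, 0, 0, 0.08]
    - [5, 0, 0, 0, 0, 0, 0.08]
    - [5, 0, 0, 0, 0, 0, 0.08]
    - [5, 0, 0, 0, 0, 0, 0.08]
    - [5, 0, 0, 0, 0, 0, 0]

```text
time_s: 11.55
tcp_pos: [0.4494, 0.1881, 0.066]
ee_rot: [[0.696, -0.718, -0.0], [-0.718, -0.696, -0.001], [0.0, 0.001, -1.0]]
wrist_force: [-1.0, -4.2, 0.1]
gripper_width: 0.132
gripper_force: 30.0
```

```bash
python3 st.py w8
```

```text
dist 0.09980227411983038 Ftool [ 2.32  3.67 -0.05] M [-1.466  0.223 -0.18 ]
```

arm_command:
  motion:
    - [5, 0, 0, 0, 0, 0, 0.08]
    - [5, 0, 0, 0, 0, 0, 0.08]
    - [5, 0, 0, 0, 0, 0, 0.08]
    - [5, 0, 0, 0, 0, 0, 0.08]
    - [5, 0, 0, 0, 0, 0, 0.08]
    - [5, 0, 0, 0, 0, 0, 0.08]
    - [5, 0, 0, 0, 0, 0, 0.08]
    - [5, 0, 0, 0, 0, 0, 0]

```text
time_s: 12.4
tcp_pos: [0.4502, 0.1886, 0.0661]
ee_rot: [[0.209, -0.978, 0.001], [-0.978, -0.209, 0.0], [-0.0, -0.001, -1.0]]
wrist_force: [1.0, -4.8, -1.3]
gripper_width: 0.137
gripper_force: 30.0
```

arm_command:
  motion:
    - [5, 0, 0, 0, 0, 0, 0.06]
    - [5, 0, 0, 0, 0, 0, 0.06]
    - [5, 0, 0, 0, 0, 0, 0.06]
    - [5, 0, 0, 0, 0, 0, 0.04]
    - [5, 0, 0, 0, 0, 0, 0.04]
    - [5, 0, 0, 0, 0, 0, 0]

```text
time_s: 13.0
tcp_pos: [0.4506, 0.1887, 0.0662]
ee_rot: [[-0.047, -0.999, 0.002], [-0.999, 0.047, 0.0], [-0.0, -0.002, -1.0]]
wrist_force: [1.8, -5.1, -2.1]
gripper_width: 0.139
gripper_force: 30.0
```

```bash
python3 st.py w9; python3 -c "
from h import *
E=np.array(sense()['ee_rot']);print(np.degrees(np.arctan2(E[1,0],E[0,0])),sense()['joints'])"
```

```text
dist 0.10061105101214328 Ftool [ 5.03 -2.01  2.13] M [-1.537 -0.703  0.507]
-92.63465248812862 [ 41.85838174  20.08162233 -30.68956143   0.10812746 -39.13065322
 -44.57687195]
```

arm_command:
  motion:
    - [5, 0, 0, 0, 0, 0, 0.04]
    - [5, 0, 0, 0, 0, 0, 0.04]
    - [5, 0, 0, 0, 0, 0, 0]

```text
time_s: 13.35
tcp_pos: [0.4506, 0.1888, 0.0662]
ee_rot: [[-0.125, -0.992, 0.002], [-0.992, 0.125, 0.0], [-0.001, -0.002, -1.0]]
wrist_force: [2.6, -4.5, -1.6]
gripper_width: 0.148
gripper_force: 31.8
```

```bash
python3 st.py w10; python3 -c "
from h import *
E=np.array(sense()['ee_rot']);print(np.degrees(np.arctan2(E[1,0],E[0,0])),sense()['joints'])"
```

```text
dist 0.10075213215424082 Ftool [ 4.14 -3.14  1.58] M [-1.309 -0.517  0.724]
-97.14538537798892 [ 41.87684792  20.08042278 -30.68689905   0.11595685 -39.12340893
 -49.11215983]
```

The moment has risen to 0.7 N m and the jaw is cocking open, so the hard stop is reached. Release and lift.

arm_command:
  motion:
    - [45, 0, 0, 0, 0, 0, 0]
    - [45, 0, 0, 0, 0, 0, 0]
    - [45, 0, 0, 0, 0, 0, 0]
    - [45, 0, 0, -15, 0, 0, 0]
    - [45, 0, 0, -30, 0, 0, 0]
    - [45, 0, 0, -40, 0, 0, 0]
    - [45, 0, 0, -40, 0, 0, 0]
    - [45, 0, 0, 0, 0, 0, 0]

```text
time_s: 14.2
tcp_pos: [0.4529, 0.1911, 0.1973]
ee_rot: [[-0.128, -0.992, 0.012], [-0.992, 0.128, 0.008], [-0.01, -0.011, -1.0]]
wrist_force: [0.8, 0.3, -0.5]
gripper_width: 0.515
gripper_force: 0.0
```

```bash
python3 st.py w11; python3 -c "
import cv2
im=cv2.imread('pics/w11.png');cv2.imwrite('pics/w11.png',im)"
```

```text
dist 0.10348809013125447 Ftool [-0.44 -0.79  0.55] M [0.102 0.028 0.058]
```

View pics/w11.png

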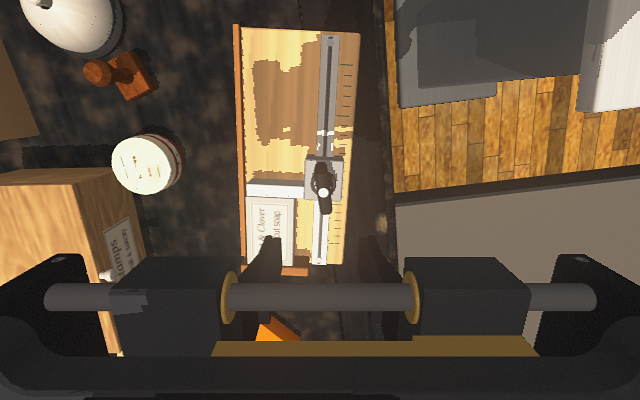

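The stop sits against the carton, with the wing at (190, 323) nearly along the rail. I'll check the angle with a zoomed overlay of the expected locked wing.

Run:
```python
from h import *
import cv2
m=camera_model('wrist');im=cv2.imread('pics/w11.png')
r0,c0,k=140,235,5
o=np.ascontiguousarray(im[r0:r0+130,c0:c0+125]);o=cv2.resize(o,None,fx=k,fy=k,interpolation=cv2.INTER_CUBIC)
o=cv2.convertScaleAbs(o,alpha=1.6,beta=25)
ax=np.array([.4495,.1882]);ax=np.array([.4488+.0005,.1880])
for a,col in [(1.40,(0,255,0)),(1.25,(0,0,255))]:
  th=-.1755-a;u=np.array([np.cos(th),np.sin(th)]);v=np.array([-u[1],u[0]])
  q=[proj(m,np.r_[ax+u*i*.023+v*j*.006,.0845]) for i,j in [(1,1),(1,-1),(-1,-1),(-1,1)]]
  cv2.polylines(o,[np.int32([[(c-c0)*k,(r-r0)*k] for r,c in q])],True,col,1)
cv2.imwrite('pics/z.png',o[:600])
```

```text
(no output)
```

View pics/z.png

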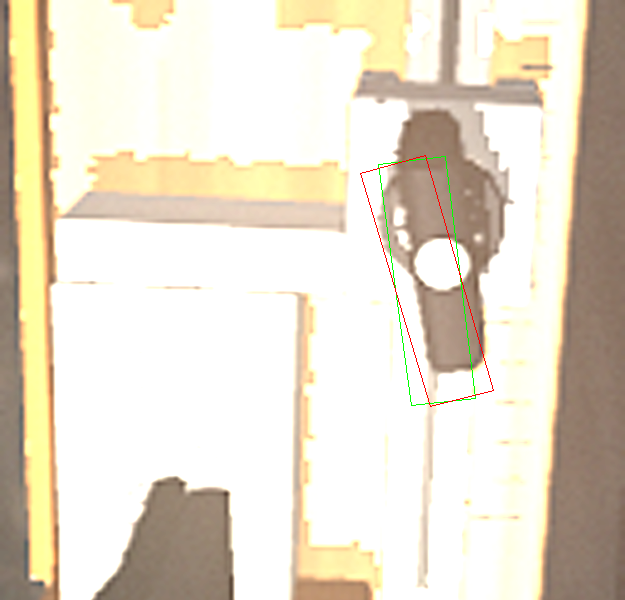

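The wing edges run about 8–9° off vertical, matching the green 1.40 rad outline (7.4°). The stop arm is flush against the carton.

```bash
python3 -c "
from station import *
print(finish_job())"
```

```text
the job is handed in; nothing more can be done
None
```

I handed the job in: the soap gauge's stop is slid snug against the carton and its clamp knob is turned clockwise to its hard stop. The ink-pad gauge and the orange look-alike were not touched. No verdict came back.

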